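Lock the specimen clamp with a flat screwdriver

TASK

Take the flat screwdriver from the rack, feel its blade fully down into the slot of the clamp's slotted fastener by pressing and turning it gently, and turn the fastener a quarter turn clockwise to lock the clamp. Then hang the screwdriver back upright in the hole it came from. Do not press or lever hard on the clamp (keep it under 20 N), and do not disturb the other things on the table.

Things in the scene. Friction and masses are not known exactly. Their poses are not given: they have to be found in the camera images.
- driver: Flat screwdriver, about 0.15 kg, hanging blade down in one of the rack's holes. Origin: centre of the blade's lower edge, at the start 17 mm above the table; z points up to the handle. Blade 14 mm wide along x, 2.4 mm thick along y, 16 mm long; round shank 8 mm; ferrule 16 mm thick from 45 to 69 mm; round guard 34 mm across from 68 to 73 mm, whose underside rests on the rack.
- driver_grip (a point): Middle of the screwdriver's black square handle, 107 mm above its blade's edge, with the screwdriver's axes. The handle is 24 x 24 mm, its faces square to x and y, and reaches 34 mm above and below this point.
- nutdriver: Nut driver in the rack's other hole: like the screwdriver but with a round handle (26 mm, to 139 mm above its lower end) and a round 13 mm end. Not needed. Origin: lower end.
- rack: Fixed grey tool rack 60 x 156 mm; top plate 12 mm thick with its upper face 85 mm above the table, open front and back. Two round through holes of 22 mm at y = -40 and +40 mm of its frame. Origin: centre of its underside.
- fixture: Fixed steel specimen clamp: base plate 190 x 160 x 12 mm with an eight-sided clamp plate (top at 42 mm) that has four ears. Three ears carry socket cap screws (top at 54 mm); the ear at x = -68 mm, y = 0 carries the slotted fastener. Origin: centre of its underside.
- head (a point): Centre of the upper face of the slotted fastener's head as it stands unpressed, 50 mm above the table, with the fixture's axes; this point does not turn or sink. Round steel head 25 mm across, 8 mm proud of the ear. One straight slot across its middle, 5 mm wide, 5 mm deep, open at both ends; its direction is not reported and may be any.
- screw (a joint): Turn of the slotted fastener in rad since the start (0 at the start whatever the slot's direction), growing clockwise seen from above; no stops within 3 rad; it takes about 0.045 N m and stays where left. The head is also sprung: pressed, it starts sinking at about 1 N, 3 N more per mm, and bottoms after 1 mm at about 4 N.
- loadcell: Bystander: S-shaped aluminium load cell block, 25 x 50 x 60 mm. Origin: centre of its underside.
- knurlnut: Bystander: steel ring nut, 44 mm across, 14 mm high. Origin: centre of its underside.
- weight: Bystander: brass weight, 44 mm across, 54 mm high. Origin: centre of its underside.
- hexkey: Bystander: L-shaped hex key, 90 x 25 mm, 6 mm thick. Origin: centre of its underside.
- specimen: Bystander: round black specimen plate, 84 mm across, 4 mm thick. Origin: centre of its underside.
- jar: Bystander: white jar, 56 mm across, 75 mm high. Origin: centre of its underside.
- spacer: Bystander: small steel spacer ring, 24 mm across, 10 mm high, lying on the fixture's base plate. Origin: centre of its underside.

How it is judged:
By the outcome, as a careful person would: the job done as asked, in the order asked, and still so for the second after the job is handed in, with the robot touching nothing.
It also fails if it takes over 72 s, if anything falls off the work surface, if the arm or the gripper's body presses on something with over 40 N, if the wrist force passes 120 N, or if a joint passes its speed limit or range.

ROBOT

A 7-joint arm with a two-finger parallel gripper is mounted at the origin on the work surface. World frame = base frame: x ahead of the robot, y to its left, z up, the work surface at z = 0. Lengths are in m, angles in rad, forces in N, time in s.
With the tool pointing down it reaches from about 0.4 to 0.85 m from the base axis. Payload 10.4 kg.
Tool frame: the origin (TCP) lies midway between the tips of the shut fingers; the grasp point (between the pads) lies 19 mm behind it; z points along the fingers, y is the direction in which the jaws open and shut (so a half turn about z gives the same grasp; the last joint's range is limited). The gripper opens to 85 mm and grips with 20 to 120 N. Pads are 22 mm wide; open, the fingers measure 114 mm over their backs; the gripper's body (76 mm by 85 mm) begins 54 mm behind the grasp point. The pads swing forward as they close: fully open they stand 13 mm farther back than shut.
Start: joints at [-1.236, 0.332, -0.065, 1.46, 0.022, 1.35, -0.088], TCP at [0.219, 0.585, 0.231] pointing down, gripper open.
Joint ranges: [-2.6, 2.6], [-0.5, 2.12], [-1.47, 1.34], [0.16, 2.42], [-1.27, 4.41], [0.06, 2.06], [-2.6, 2.6]. Speed limits (rad/s): [2.22, 2.22, 2.79, 2.79, 3.14, 3.14, 3.14].

INTERFACE

Orientations are given as a unit quaternion [x, y, z, w].
In Python, from workcell import manip, viewer gives the robot as it stands.
- The arm moves only by the tool move_arm, never from a script. Its argument "deltas" is a list of rows, each a list of 7 numbers: the shift along the tool's x, y, z in m, then the turn, a rotation vector about the tool's x, y, z in degrees, then the opening, from -1 (shut) to 1 (fully open). In form: [[dx, dy, dz, wx, wy, wz, gripper], ...]. A call has 1 to 10 rows; each row shifts and turns the commanded pose from where the row before left it, along the tool's axes as they then stand; what a row does not reach is not made up. A row lasts 1/8 s, in which the tool goes at most 62.5 mm and 10.7 degrees, less where a joint would pass 70% of its speed; a pose out of reach is approached as far as the arm can. A call with a gripper value outside its range is refused whole. The fingers move at their own pace and stop on an object; "force" is the grip in N (left out, the last holds). Time passes only in rows, so rows that do not move let the fingers close. It gives the time, the measured TCP pose, the force and the opening at its end, in the units of the state.
- manip.get_obs(): the state, without advancing time (a new reading comes with each control period).
- viewer.camera(name): name is "scene" or "side" or "wrist"; returns (picture, depth): 480x640x3 uint8, red, green, blue; 480x640 float32, m along the optical axis (not along the pixel's ray), 0 where there is no reading.
- viewer.calibration(name): a dict with "fx", "fy", "cx", "cy" (pixels), "R" (3x3) and "t" (3): a world point X has camera coordinates R X + t; the wrist camera has in their place "T_tool_cam" (4x4, takes a point from camera to tool coordinates, whose origin is the TCP and whose axes are the flange's). Camera axes: x right, y down, z forward; pixel columns grow to the right and rows downward; lengths in m; the calibration is good to about 2 mm. A picture is of the moment at which its call begins: read the wrist's pose just before it. calibration takes no time and is no camera call.
- manip.hand_in(): hands the job in, once; it reports no verdict.
The state is a dict: "clock": time; "joint_pos": joint angles; "joint_velocities": joint speeds; "tau": joint torques, N m; "position": TCP position; "ee_rot": TCP orientation; "ft_force": force on the tool from outside, world axes, zero at the start; "torque": the same for the moment, N m; "grip_width": opening from 0.0 (shut) to 1.0 (fully open).
Only numpy, scipy, OpenCV 4.12 (cv2) and the standard library are available. Lean on these libraries where they do the work, as an engineer would, in place of code of your own. Each camera call takes 0.05 s, during which the arm holds its last target.

## Working session

There is one attempt and no reset: what is moved stays moved. The work goes in short steps, Python scripts to look and compute and a tool call to move; the robot and the scene stay as the last step left them, time stands still between calls to the robot, and variables do not carry over. Pictures are saved under pics/ and viewed, and the job is handed in when it is done.

Besides the shell and the picture viewer there is one more tool, called after ">>>" by a JSON object that holds its "name" and its "arguments", one argument or row to a line. move_arm: Moves the arm, as the interface text tells. Its arguments: {"type":"object","properties":{"deltas":{"type":"array"},"force":{"type":"number"}},"required":["deltas"]}

```bash
mkdir -p pics; ls
python3 - <<'E'
from workcell import manip, viewer
import cv2, numpy as np
o=manip.get_obs()
for k,v in o.items(): print(k,np.round(v,4))
for n in ["scene","side","wrist"]:
    im,d=viewer.camera(n)
    cv2.imwrite(f"pics/{n}0.png",im[:,:,::-1]); np.save(f"pics/{n}0.npy",d)
    print(n,viewer.calibration(n))
E
```

```text
pics
clock 0.0
joint_pos [-1.2356  0.3329 -0.0647  1.4609  0.0216  1.3499 -0.0885]
joint_velocities [ 0.0002 -0.002   0.0008 -0.      0.0007 -0.0011 -0.0006]
tau [-5.00000e-04 -6.25455e+01  4.86000e-02 -3.91609e+01  1.62000e-02
  9.70000e-03  0.00000e+00]
position [0.2188 0.5851 0.2305]
ee_rot [ 1.78e-01  9.84e-01 -7.00e-04 -1.00e-04]
ft_force [ 0.1843 -0.5492  0.3259]
torque [ 0.0003  0.0155 -0.0476]
grip_width 0.9974
scene {'fx': 443.4747134651789, 'fy': 443.4747134651789, 'cx': 317.4418370015588, 'cy': 237.27852727147484, 'R': array([[ 0.82905581,  0.55912406,  0.00683715],
       [ 0.49007425, -0.72067407, -0.49036325],
       [-0.26924654,  0.40988922, -0.87149133]]), 't': array([-0.46978247, -0.21998508,  1.11968301])}
side {'fx': 551.6023959047553, 'fy': 551.6023959047553, 'cx': 325.72819379896265, 'cy': 241.22952504590862, 'R': array([[ 0.99851021, -0.0532375 , -0.01196331],
       [-0.03920184, -0.54741045, -0.83594558],
       [ 0.03795481,  0.83516918, -0.54868194]]), 't': array([-0.56807981,  0.12275569,  1.06831281])}
wrist {'fx': 410.8145539693525, 'fy': 410.8145539693525, 'cx': 313.15361157038444, 'cy': 240.5132830793685, 'T_tool_cam': array([[ 4.77317476e-04, -9.47634154e-01, -3.19357608e-01,
         8.27297267e-02],
       [ 9.99999871e-01,  5.06880318e-04, -9.45550355e-06,
         6.13970739e-04],
       [ 1.70836444e-04, -3.19357562e-01,  9.47634275e-01,
        -1.43229369e-01],
       [ 0.00000000e+00,  0.00000000e+00,  0.00000000e+00,
         1.00000000e+00]])}
```

View pics/scene0.png

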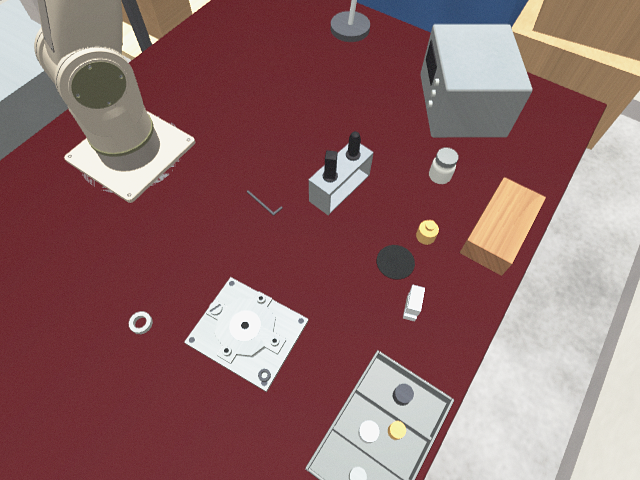

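View pics/side0.png

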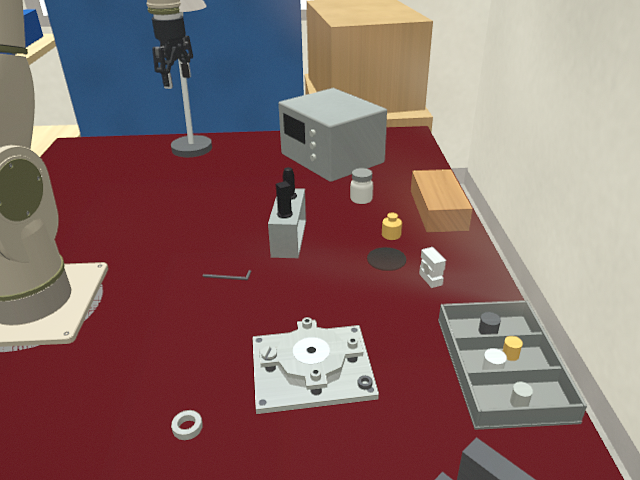

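View pics/wrist0.png

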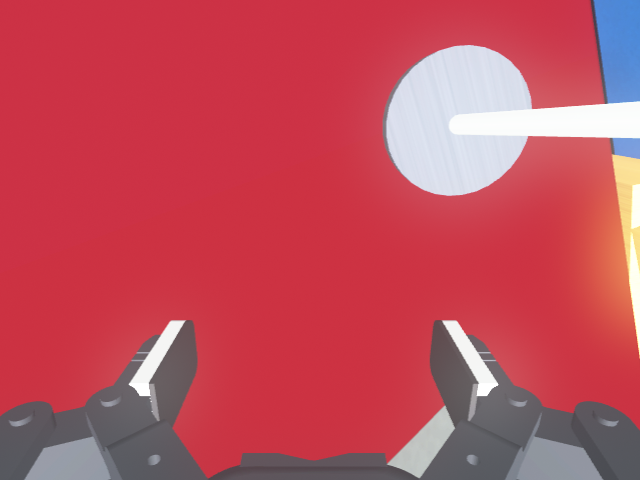

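```bash
cat > h.py <<'E'
from workcell import manip, viewer
import cv2, numpy as np
from scipy.spatial.transform import Rotation as R
def cal(n,obs=None):
    c=viewer.calibration(n)
    K=np.array([[c['fx'],0,c['cx']],[0,c['fy'],c['cy']],[0,0,1]])
    if n=='wrist':
        T=np.eye(4);T[:3,:3]=R.from_quat(obs['ee_rot']).as_matrix();T[:3,3]=obs['position']
        W=T@c['T_tool_cam']
    else:
        W=np.eye(4);W[:3,:3]=c['R'].T;W[:3,3]=-c['R'].T@c['t']
    return K,W
def ray(n,uv,z,obs=None):
    K,W=cal(n,obs)
    d=W[:3,:3]@np.linalg.solve(K,[uv[0],uv[1],1]);o=W[:3,3]
    return o+d*(z-o[2])/d[2]
def proj(n,X,obs=None):
    K,W=cal(n,obs)
    p=K@(W[:3,:3].T@(np.array(X)-W[:3,3]));return p[:2]/p[2]
def tri(a,b):  # (n,uv,obs) x2
    A=[];B=[]
    for n,uv,o in (a,b):
        K,W=cal(n,o);d=W[:3,:3]@np.linalg.solve(K,[uv[0],uv[1],1]);d/=np.linalg.norm(d)
        P=np.eye(3)-np.outer(d,d);A.append(P);B.append(P@W[:3,3])
    return np.linalg.lstsq(np.vstack(A),np.hstack(B),rcond=None)[0]
def snap(n,f):
    o=manip.get_obs();im,d=viewer.camera(n);im=im[:,:,::-1].copy()
    cv2.imwrite(f'pics/{f}.png',im);np.save(f'pics/{f}.npy',d)
    import pickle;pickle.dump(o,open(f'pics/{f}.pkl','wb'));return o,im,d
def zoom(src,x0,y0,x1,y1,k,dst):
    im=cv2.imread(f'pics/{src}.png')[y0:y1,x0:x1]
    cv2.imwrite(f'pics/{dst}.png',cv2.resize(im,None,fx=k,fy=k,interpolation=cv2.INTER_CUBIC))
E
python3 - <<'E'
from h import *
zoom('scene0',295,115,395,215,6,'zs')
zoom('side0',250,150,330,270,5,'zsd')
zoom('scene0',180,270,315,395,5,'zf')
for uv in [(331,153),(354,134)]: print(ray('scene',uv,0.158))
print(ray('scene',(215,309),.05),ray('side',(268,353),.05))
print(tri(('scene',(331,153),None),('side',(283,182),None)),tri(('scene',(354,134),None),('side',(288,170),None)))
E
```

```text
[0.4898587  0.16204311 0.158     ]
[0.5018716  0.23305945 0.158     ]
[ 0.46982902 -0.21326101  0.05      ] [ 0.46582529 -0.21181806  0.05      ]
[0.49234532 0.15716833 0.16526206] [0.50086134 0.23560097 0.15459566]
```

View pics/zs.png

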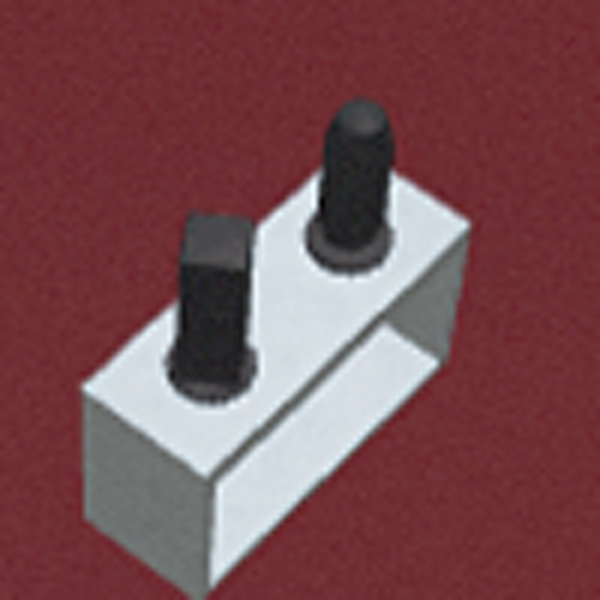

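View pics/zsd.png

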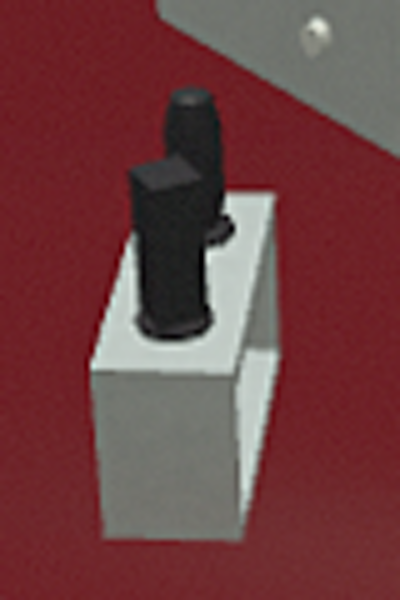

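View pics/zf.png

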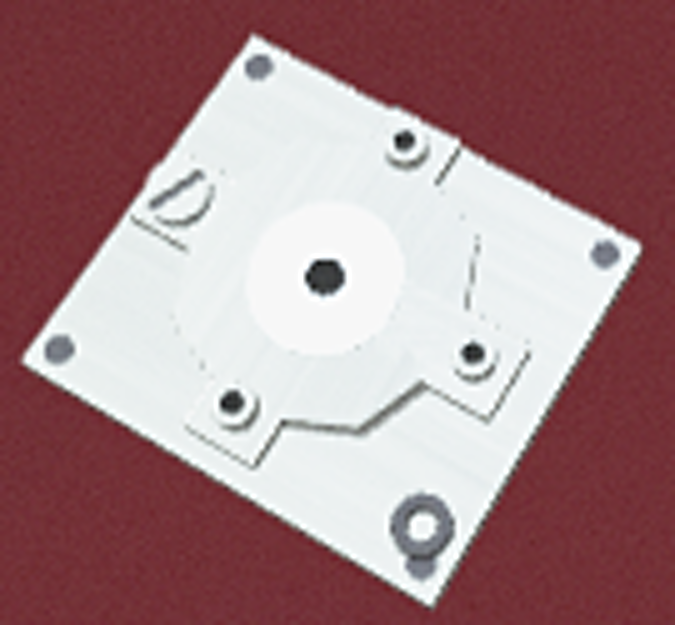

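```bash
cat >> h.py <<'E'
def plan(target,yaw,n=None,obs=None,lin=0.055,ang=10):
    """rows from current pose to tool-down target, yaw=deg of tool y in world"""
    o=obs or manip.get_obs();p=np.array(o['position']);M=R.from_quat(o['ee_rot'])
    ty=np.radians(yaw);y=np.array([np.cos(ty),np.sin(ty),0]);z=np.array([0,0,-1.]);x=np.cross(y,z)
    T=R.from_matrix(np.stack([x,y,z],1))
    rv=(M.inv()*T).as_rotvec()
    n=n or int(max(np.ceil(np.linalg.norm(target-p)/lin),np.ceil(np.degrees(np.linalg.norm(rv))/ang),1))
    st=R.from_rotvec(rv/n);d=(np.array(target)-p)/n
    for i in range(n):
        print(list(np.round(M.inv().apply(d),4))+list(np.round(np.degrees(st.as_rotvec()),2)));M=M*st
def yaw(o):
    y=R.from_quat(o['ee_rot']).as_matrix()[:,1];return np.degrees(np.arctan2(y[1],y[0]))
E
python3 - <<'E'
from h import *
a,b=ray('scene',(210,311),.05),ray('scene',(220,305),.05);print('slot',np.degrees(np.arctan2(b[1]-a[1],b[0]-a[0])))
print('lamp',ray('scene',(350,28),0.0), 'hex',ray('scene',(265,205),0))
print(yaw(manip.get_obs()))
plan([.491,.16,.29],0)
E
```

```text
slot 68.37267525172855
lamp [0.19993893 0.72258904 0.        ] hex [0.37917222 0.05776071 0.        ]
69.50236365378015
[np.float64(-0.0404), np.float64(-0.0303), np.float64(-0.0059), np.float64(-0.01), np.float64(0.0), np.float64(6.95)]
[np.float64(-0.0438), np.float64(-0.0252), np.float64(-0.0059), np.float64(-0.01), np.float64(0.0), np.float64(6.95)]
[np.float64(-0.0465), np.float64(-0.0197), np.float64(-0.0059), np.float64(-0.01), np.float64(0.0), np.float64(6.95)]
[np.float64(-0.0485), np.float64(-0.0139), np.float64(-0.0059), np.float64(-0.01), np.float64(0.0), np.float64(6.95)]
[np.float64(-0.0499), np.float64(-0.008), np.float64(-0.0059), np.float64(-0.01), np.float64(0.0), np.float64(6.95)]
[np.float64(-0.0504), np.float64(-0.0019), np.float64(-0.0059), np.float64(-0.01), np.float64(0.0), np.float64(6.95)]
[np.float64(-0.0503), np.float64(0.0042), np.float64(-0.0059), np.float64(-0.01), np.float64(0.0), np.float64(6.95)]
[np.float64(-0.0494), np.float64(0.0103), np.float64(-0.0059), np.float64(-0.01), np.float64(0.0), np.float64(6.95)]
[np.float64(-0.0478), np.float64(0.0162), np.float64(-0.0059), np.float64(-0.01), np.float64(0.0), np.float64(6.95)]
[np.float64(-0.0455), np.float64(0.0219), np.float64(-0.0059), np.float64(-0.01), np.float64(0.0), np.float64(6.95)]
```

>>> {"name": "move_arm", "arguments": {
  "deltas": [
    [-0.04,-0.03,-0.006,0,0,7,1],
    [-0.044,-0.025,-0.006,0,0,7,1],
    [-0.046,-0.02,-0.006,0,0,7,1],
    [-0.048,-0.014,-0.006,0,0,7,1],
    [-0.05,-0.008,-0.006,0,0,7,1],
    [-0.05,-0.002,-0.006,0,0,7,1],
    [-0.05,0.004,-0.006,0,0,7,1],
    [-0.049,0.01,-0.006,0,0,7,1],
    [-0.048,0.016,-0.006,0,0,7,1],
    [-0.046,0.022,-0.006,0,0,7,1]
  ]
}}

```text
clock: 1.4
position: [0.4879, 0.1584, 0.2915]
ee_rot: [0.712, 0.703, 0.0, -0.0]
ft_force: [1.2, 1.6, 0.3]
grip_width: 1.0
```

>>> {"name": "move_arm", "arguments": {
  "deltas": [
    [0,0,0,0,0,0,1],
    [0,0,0,0,0,0,1]
  ]
}}

```text
clock: 1.65
position: [0.487, 0.1603, 0.291]
ee_rot: [0.71, 0.704, -0.0, -0.0]
ft_force: [0.2, -0.5, -0.4]
grip_width: 1.002
```

Run:
```python
from h import *
o,im,d=snap('wrist','w1');print(o['position'],yaw(o),o['joint_pos'])
```

```text
[0.48699334 0.16034548 0.29099259] -0.4440578903035093 [-0.76724357  0.04533156  0.37583253  1.67738847 -0.01722028  1.42261001
 -0.39696008]
```

View pics/w1.png

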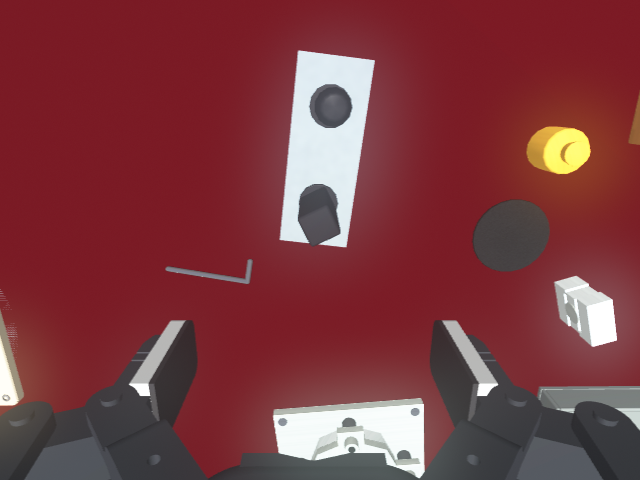

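Run:
```python
from h import *
im=cv2.imread('pics/w1.png')[175:255,275:365].astype(float)
im=np.clip(im*2.2,0,255).astype(np.uint8)
cv2.imwrite('pics/z1.png',cv2.resize(im,None,fx=7,fy=7,interpolation=cv2.INTER_CUBIC))
```

```text
(no output)
```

View pics/z1.png

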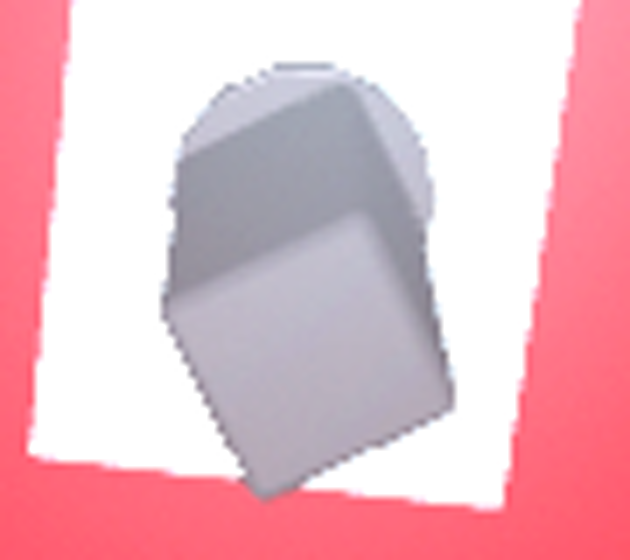

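Run:
```python
from h import *
import pickle
o=pickle.load(open('pics/w1.pkl','rb'))
c=[(168,305),(362,210),(452,405),(265,498)]
P=np.array([ray('wrist',(275+u/7-.43,175+v/7-.43),.158,o) for u,v in c])
print(P,P.mean(0))
for i in range(4):
    e=P[(i+1)%4]-P[i];print(np.linalg.norm(e),np.degrees(np.arctan2(e[1],e[0])))
# guard circle & rack corners
g=[(305,62),(180,130),(433,190),(180,160),(420,130)]
G=np.array([ray('wrist',(275+u/7-.43,175+v/7-.43),.0875,o)[:2] for u,v in [(180,145),(245,75),(305,62),(360,75),(410,125),(433,190)]])
print('guard',cv2.minEnclosingCircle(G.astype(np.float32)))
A=np.c_[2*G,np.ones(len(G))];s=np.linalg.lstsq(A,(G**2).sum(1),rcond=None)[0];print(s[:2],np.sqrt(s[2]+s[:2]@s[:2]))
Rk=np.array([ray('wrist',uv,.085,o)[:2] for uv in [(297,51),(375,60),(347,247),(280,240)]])
print('rack',Rk,Rk.mean(0),[np.linalg.norm(Rk[i]-Rk[i-1]) for i in range(4)])
a=(Rk[0]+Rk[1]-Rk[2]-Rk[3])/2;a/=np.linalg.norm(a);print('hole',Rk.mean(0)-.04*a,'ax',np.degrees(np.arctan2(a[1],a[0])))
```

```text
[[0.4765189  0.16669925 0.158     ]
 [0.49580232 0.17625969 0.158     ]
 [0.50492404 0.15606569 0.158     ]
 [0.48601564 0.14626912 0.158     ]] [0.49081523 0.16132344 0.158     ]
0.02152330423725807 26.37155838087055
0.02215860038543505 -65.69110435756818
0.021295542573637357 -152.61101710873882
0.022529498195233564 114.93090849742433
guard ((0.49110203981399536, 0.16453352570533752), 0.015924522653222084)
[0.49040009 0.16150161] 0.016057711914954774
rack [[0.47488567 0.28091483]
 [0.53569454 0.27404369]
 [0.51677736 0.11916614]
 [0.45656659 0.12624058]] [0.49598104 0.20009131] [np.float64(0.15575529990047435), np.float64(0.06119584140695487), np.float64(0.1560285780246817), np.float64(0.06062495041153479)]
hole [0.49120384 0.1603776 ] ax 83.14079563869524
```

Run:
```python
from h import *
plan([.491,.161,.20],25.75,4)
```

```text
[np.float64(0.0), np.float64(0.0011), np.float64(0.0227), np.float64(-0.01), np.float64(-0.0), np.float64(-6.53)]
[np.float64(-0.0001), np.float64(0.0011), np.float64(0.0227), np.float64(-0.01), np.float64(-0.0), np.float64(-6.53)]
[np.float64(-0.0002), np.float64(0.001), np.float64(0.0227), np.float64(-0.01), np.float64(-0.0), np.float64(-6.53)]
[np.float64(-0.0003), np.float64(0.001), np.float64(0.0227), np.float64(-0.01), np.float64(-0.0), np.float64(-6.53)]
```

>>> {"name": "move_arm", "arguments": {
  "deltas": [
    [0,0.001,0.023,0,0,-6.5,1],
    [0,0.001,0.023,0,0,-6.5,1],
    [0,0.001,0.023,0,0,-6.5,1],
    [0,0.001,0.023,0,0,-6.6,1],
    [0,0,0,0,0,0,1]
  ]
}}

```text
clock: 2.33
position: [0.4898, 0.1614, 0.1978]
ee_rot: [0.532, 0.847, -0.001, -0.001]
ft_force: [-1.3, -0.0, 0.2]
grip_width: 0.999
```

Run:
```python
from h import *
o,im,d=snap('wrist','w2');print(o['position'],yaw(o))
plan([.491,.161,.104],25.75,4)
```

```text
[0.48976654 0.16137297 0.19779704] 25.712626823234807
[np.float64(-0.0001), np.float64(0.0001), np.float64(0.0238), np.float64(-0.02), np.float64(-0.0), np.float64(-0.04)]
[np.float64(-0.0001), np.float64(0.0001), np.float64(0.0238), np.float64(-0.02), np.float64(-0.0), np.float64(-0.04)]
[np.float64(-0.0001), np.float64(0.0001), np.float64(0.0238), np.float64(-0.02), np.float64(-0.0), np.float64(-0.04)]
[np.float64(-0.0001), np.float64(0.0001), np.float64(0.0238), np.float64(-0.02), np.float64(-0.0), np.float64(-0.04)]
```

View pics/w2.png

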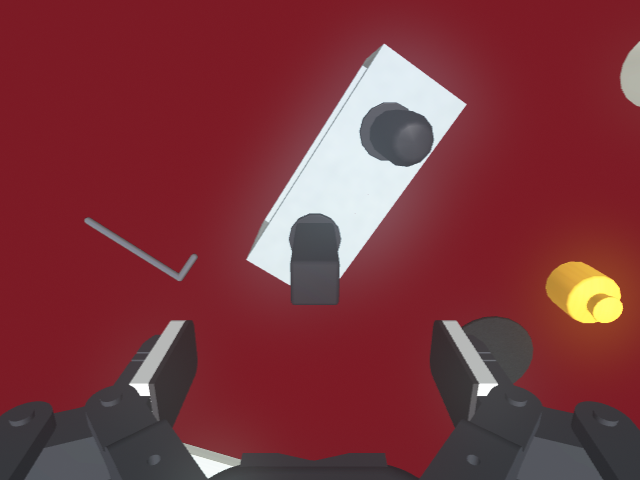

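>>> {"name": "move_arm", "arguments": {
  "deltas": [
    [0,0,0.024,0,0,0,1],
    [0,0,0.024,0,0,0,1],
    [0,0,0.024,0,0,0,1],
    [0,0,0.022,0,0,0,1],
    [0,0,0,0,0,0,1]
  ],
  "force": 60
}}

```text
clock: 3.0
position: [0.4908, 0.1609, 0.1052]
ee_rot: [0.533, 0.846, -0.001, -0.0]
ft_force: [-0.3, 0.2, 0.3]
grip_width: 1.0
```

>>> {"name": "move_arm", "arguments": {
  "deltas": [
    [0,0,0,0,0,0,-1],
    [0,0,0,0,0,0,-1],
    [0,0,0,0,0,0,-1],
    [0,0,0,0,0,0,-1],
    [0,0,0,0,0,0,-1],
    [0,0,0,0,0,0,-1]
  ],
  "force": 70
}}

```text
clock: 3.75
position: [0.4917, 0.1607, 0.106]
ee_rot: [0.533, 0.846, 0.0, 0.0]
ft_force: [-1.9, -0.5, 6.2]
grip_width: 0.275
```

>>> {"name": "move_arm", "arguments": {
  "deltas": [
    [0,0,0,0,0,0,-1],
    [0,0,-0.015,0,0,0,-1],
    [0,0,-0.03,0,0,0,-1],
    [0,0,-0.03,0,0,0,-1],
    [0,0,-0.03,0,0,0,-1],
    [0,0,-0.015,0,0,0,-1],
    [0,0,0,0,0,0,-1]
  ]
}}

```text
clock: 4.62
position: [0.4916, 0.1606, 0.226]
ee_rot: [0.533, 0.846, 0.001, 0.0]
ft_force: [-0.3, -0.7, -3.6]
grip_width: 0.274
```

Run:
```python
from h import *
o,im,d=snap('side','s2');print(o['position'],yaw(o),o['ft_force'])
u=proj('side',o['position']);print(u)
x,y=int(u[0]),int(u[1]); zoom('s2',x-60,y-50,x+60,y+70,5,'zs2')
o,im,d=snap('scene','c2')
u=proj('scene',o['position']);print(u);x,y=int(u[0]),int(u[1]); zoom('c2',x-60,y-50,x+60,y+70,5,'zc2')
```

```text
[0.49160924 0.16064275 0.225998  ] 25.599190567196228 [-0.32896087 -0.70579715 -3.62732804]
[281.2540474  154.06197844]
[332.24565007 131.10166969]
```

View pics/zs2.png

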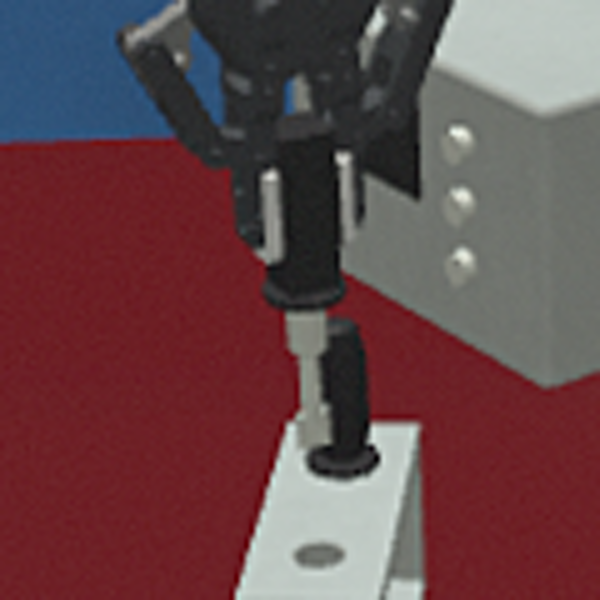

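View pics/zc2.png

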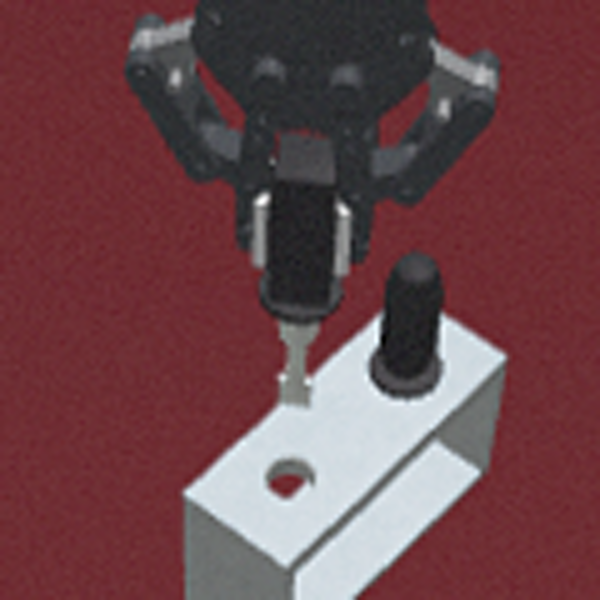

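Run:
```python
from h import *
plan([.50,-.228,.25],68,8)
```

```text
[np.float64(-0.0443), np.float64(-0.0199), np.float64(-0.0032), np.float64(-0.01), np.float64(-0.0), np.float64(-5.3)]
[np.float64(-0.0422), np.float64(-0.0239), np.float64(-0.0032), np.float64(-0.01), np.float64(-0.0), np.float64(-5.3)]
[np.float64(-0.0399), np.float64(-0.0277), np.float64(-0.0032), np.float64(-0.01), np.float64(-0.0), np.float64(-5.3)]
[np.float64(-0.0371), np.float64(-0.0313), np.float64(-0.0032), np.float64(-0.01), np.float64(-0.0), np.float64(-5.3)]
[np.float64(-0.0341), np.float64(-0.0346), np.float64(-0.0032), np.float64(-0.01), np.float64(-0.0), np.float64(-5.3)]
[np.float64(-0.0307), np.float64(-0.0376), np.float64(-0.0032), np.float64(-0.01), np.float64(-0.0), np.float64(-5.3)]
[np.float64(-0.0271), np.float64(-0.0403), np.float64(-0.0032), np.float64(-0.01), np.float64(-0.0), np.float64(-5.3)]
[np.float64(-0.0233), np.float64(-0.0426), np.float64(-0.0032), np.float64(-0.01), np.float64(-0.0), np.float64(-5.3)]
```

>>> {"name": "move_arm", "arguments": {
  "deltas": [
    [-0.044,-0.02,-0.003,0,0,-5.3,-1],
    [-0.042,-0.024,-0.003,0,0,-5.3,-1],
    [-0.04,-0.028,-0.003,0,0,-5.3,-1],
    [-0.037,-0.031,-0.003,0,0,-5.3,-1],
    [-0.034,-0.035,-0.003,0,0,-5.3,-1],
    [-0.031,-0.038,-0.003,0,0,-5.3,-1],
    [-0.027,-0.04,-0.003,0,0,-5.3,-1],
    [-0.023,-0.043,-0.003,0,0,-5.3,-1],
    [0,0,0,0,0,0,-1],
    [0,0,0,0,0,0,-1]
  ]
}}

```text
clock: 5.98
position: [0.4991, -0.2275, 0.2481]
ee_rot: [0.191, 0.982, 0.0, -0.001]
ft_force: [0.3, 1.2, -2.8]
grip_width: 0.274
```

Run:
```python
from h import *
o,im,d=snap('wrist','w3');print(o['position'],yaw(o),o['joint_pos'],o['ft_force'])
```

```text
[ 0.4990745  -0.22751895  0.24809063] 67.96306231874492 [-0.27680383  0.17009189  0.70423659  1.67202083 -0.11243932  1.34284192
  1.63218129] [ 0.28503398  1.18951584 -2.83218871]
```

View pics/w3.png

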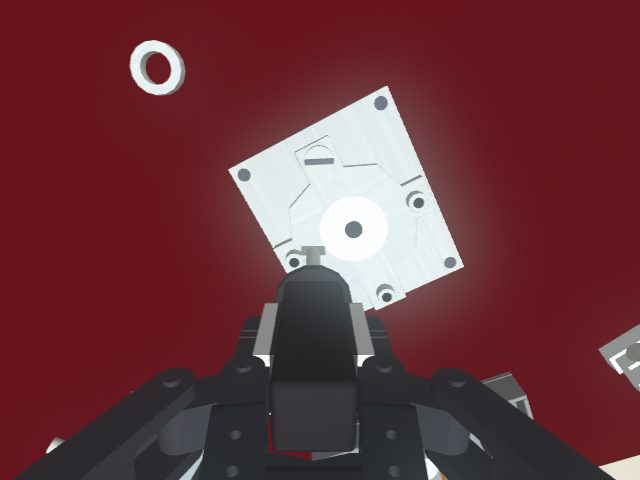

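Run:
```python
from h import *
zoom('w3',280,130,360,190,8,'z3')
zoom('w3',280,235,345,285,9,'z3b')
```

```text
(no output)
```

View pics/z3.png

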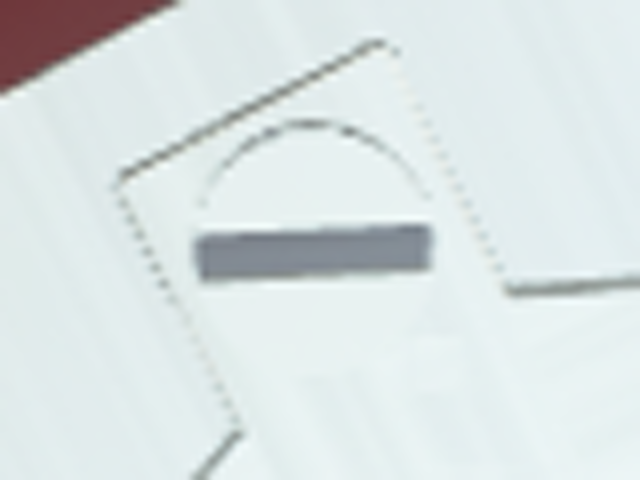

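View pics/z3b.png

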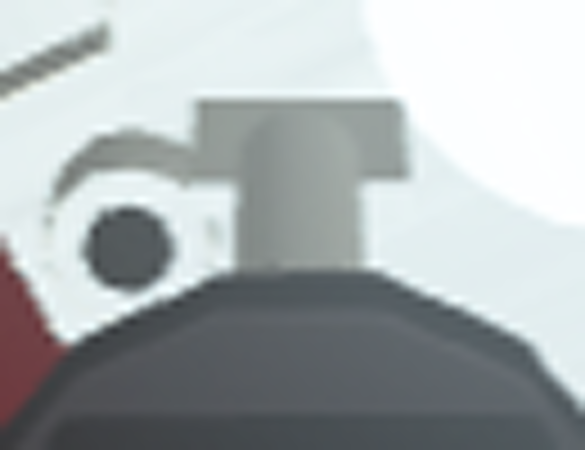

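Run:
```python
from h import *
import pickle
o=pickle.load(open('pics/w3.pkl','rb'));d=np.load('pics/w3.npy')
s=[(195,237),(430,226),(430,268),(200,282)]
P=np.array([ray('wrist',(280+u/8-.44,130+v/8-.44),.05,o) for u,v in s]);c=P.mean(0)
print(P,'c',c);e=P[1]+P[2]-P[0]-P[3];print('slot',np.degrees(np.arctan2(e[1],e[0])),np.linalg.norm(e)/2)
for i,j in ((0,1),(3,2)):
    e=P[j]-P[i];print(np.degrees(np.arctan2(e[1],e[0])))
bu=(280+299/9-.44,235+100/9-.44)
K,W=cal('wrist',o)
print('depth map',d[244:252,306:322:3])
for z in (.155,.158,.160,.163): 
    p=ray('wrist',bu,z,o); l=ray('wrist',(280+195/9-.44,bu[1]),z,o);r=ray('wrist',(280+404/9-.44,bu[1]),z,o)
    Ti=R.from_quat(o['ee_rot']).inv().apply(p-o['position']);print(z,p,'tool',Ti,np.linalg.norm(r-l),np.degrees(np.arctan2(*(r-l)[1::-1])))
# sanity: fixture geometry centre disc hole & fixture corner holes
f=[ray('wrist',uv,.012,o)[:2] for uv in [(244,175),(381,103),(450,263)]]
print(f)
```

```text
[[ 0.46060533 -0.21956585  0.05      ]
 [ 0.46861235 -0.19677408  0.05      ]
 [ 0.47260228 -0.19831505  0.05      ]
 [ 0.46504491 -0.22083912  0.05      ]] c [ 0.46671622 -0.20887352  0.05      ]
slot 71.04422214362464 0.02395712932156203
70.6430224389707
71.45216393753857
depth map [[0.37020838 0.3700104  0.36826715 0.3697922  0.36903244 0.36843616]
 [0.36865258 0.36864367 0.36880377 0.3690738  0.36927804 0.36902168]
 [0.24412812 0.24460177 0.24411674 0.24475878 0.2442766  0.24446715]
 [0.2437666  0.24341463 0.23472401 0.23555768 0.2417679  0.24290538]
 [0.24129954 0.23489979 0.2338489  0.23421589 0.2408961  0.24115975]
 [0.23989014 0.23386908 0.23215018 0.23101588 0.23472844 0.24031392]
 [0.23851837 0.23189333 0.22953427 0.23040527 0.2325835  0.23838767]
 [0.23627582 0.2311472  0.228894   0.2278584  0.23151816 0.23682694]]
0.155 [ 0.49923061 -0.22720254  0.155     ] tool [-0.00021419  0.00037289  0.0930903 ] 0.014156527344650366 67.99854634725145
0.158 [ 0.49826206 -0.22680662  0.158     ] tool [0.00083821 0.00037581 0.09009242] 0.013976940867856658 67.99854634725155
0.16 [ 0.49761636 -0.22654266  0.16      ] tool [0.00153982 0.00037776 0.08809384] 0.013857216549994226 67.99854634725143
0.163 [ 0.49664781 -0.22614673  0.163     ] tool [0.00259222 0.00038068 0.08509596] 0.013677630073200567 67.99854634725135
[array([ 0.45740533, -0.27909665]), array([ 0.44510267, -0.1410428 ]), array([ 0.61327965, -0.1266758 ])]
```

Run:
```python
from h import *
plan([.4667,-.2089,.20],71,3)
```

```text
[np.float64(0.0123), np.float64(0.0015), np.float64(0.0161), np.float64(0.0), np.float64(-0.03), np.float64(-0.99)]
[np.float64(0.0123), np.float64(0.0017), np.float64(0.0161), np.float64(0.0), np.float64(-0.03), np.float64(-0.99)]
[np.float64(0.0123), np.float64(0.0019), np.float64(0.0161), np.float64(0.0), np.float64(-0.03), np.float64(-0.99)]
```

>>> {"name": "move_arm", "arguments": {
  "deltas": [
    [0.012,0.0015,0.016,0,0,-1,-1],
    [0.012,0.0017,0.016,0,0,-1,-1],
    [0.0125,0.0018,0.016,0,0,-1,-1],
    [0,0,0.02,0,0,0,-1],
    [0,0,0.02,0,0,0,-1],
    [0,0,0.008,0,0,0,-1],
    [0,0,0,0,0,0,-1],
    [0,0,0,0,0,0,-1]
  ]
}}

```text
clock: 7.02
position: [0.4676, -0.2102, 0.154]
ee_rot: [0.165, 0.986, 0.0, 0.0]
ft_force: [-0.1, 0.3, -1.1]
grip_width: 0.275
```

Run:
```python
from h import *
o,im,d=snap('wrist','w4');print(o['position'],yaw(o),o['ft_force'])
u=proj('wrist',[.4667,-.2089,.05],o).astype(int);print(u)
zoom('w4',u[0]-45,u[1]-35,u[0]+45,u[1]+35,8,'z4')
```

```text
[ 0.4676113  -0.21023945  0.15396944] 71.01720107805038 [-0.13962805  0.26548637 -1.1364195 ]
[313 237]
```

View pics/z4.png

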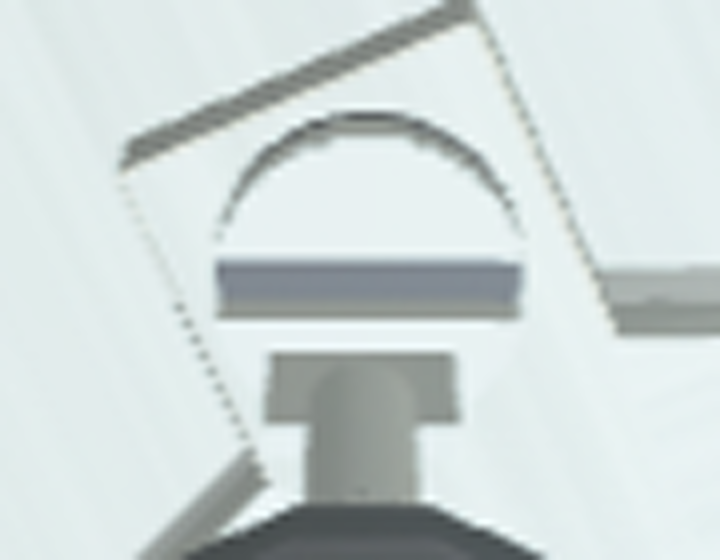

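Run:
```python
from h import *
import pickle
o=pickle.load(open('pics/w4.pkl','rb'));T=R.from_quat(o['ee_rot'])
f=lambda u,v:(268+u/8-.44,202+v/8-.44)
tl=lambda p:T.inv().apply(p-o['position'])
print('slot far',tl(ray('wrist',f(369.5,260),.05,o)),'near',tl(ray('wrist',f(369.5,318),.05,o)))
print('slot len',tl(ray('wrist',f(217,289),.05,o))[1],tl(ray('wrist',f(522,289),.05,o))[1])
for dz in (.087,.088,.089,.09): print('tip',tl(ray('wrist',f(362,353),o['position'][2]-dz,o)), tl(ray('wrist',f(268,353),o['position'][2]-dz,o))[1]-tl(ray('wrist',f(456,353),o['position'][2]-dz,o))[1])
```

```text
slot far [0.0037088  0.00099808 0.10396617] near [-0.00112827  0.00100263  0.10397084]
slot len -0.01107577872445124 0.013076589960012352
tip [0.00188413 0.00042244 0.08699833] -0.01395672194327783
tip [0.00153294 0.00042157 0.08799867] -0.014017364054792222
tip [0.00118174 0.00042069 0.08899901] -0.014078006166306545
tip [0.00083054 0.00041981 0.08999935] -0.014138648277820914
```

>>> {"name": "move_arm", "arguments": {
  "deltas": [
    [0.001,0.0006,0.006,0,0,0,-1],
    [0,0,0.006,0,0,0,-1],
    [0,0,0.002,0,0,0,-1],
    [0,0,0.001,0,0,0,-1],
    [0,0,0,0,0,0,-1]
  ]
}}

```text
clock: 7.7
position: [0.4664, -0.2095, 0.1383]
ee_rot: [0.165, 0.986, 0.0, 0.0]
ft_force: [-0.9, 0.3, -2.2]
grip_width: 0.275
```

>>> {"name": "move_arm", "arguments": {
  "deltas": [
    [0,0,0.001,0,0,0,-1],
    [0,0,0.0005,0,0,0,-1],
    [0,0,0,0,0,0,-1]
  ]
}}

```text
clock: 8.07
position: [0.4664, -0.2094, 0.1368]
ee_rot: [0.165, 0.986, 0.0, 0.0]
ft_force: [0.2, -0.5, -1.5]
grip_width: 0.272
```

Run:
```python
from h import *
o,im,d=snap('wrist','w5');print(o['position'],yaw(o),o['ft_force'],o['torque'])
u=proj('wrist',[.4667,-.2089,.05],o).astype(int);print(u)
zoom('w5',u[0]-45,u[1]-35,u[0]+45,u[1]+35,8,'z5')
```

```text
[ 0.46640102 -0.20942783  0.13678371] 71.00122667642505 [ 0.23935004 -0.51352291 -1.53582115] [ 0.0134871   0.06086282 -0.01381968]
[313 248]
```

View pics/z5.png

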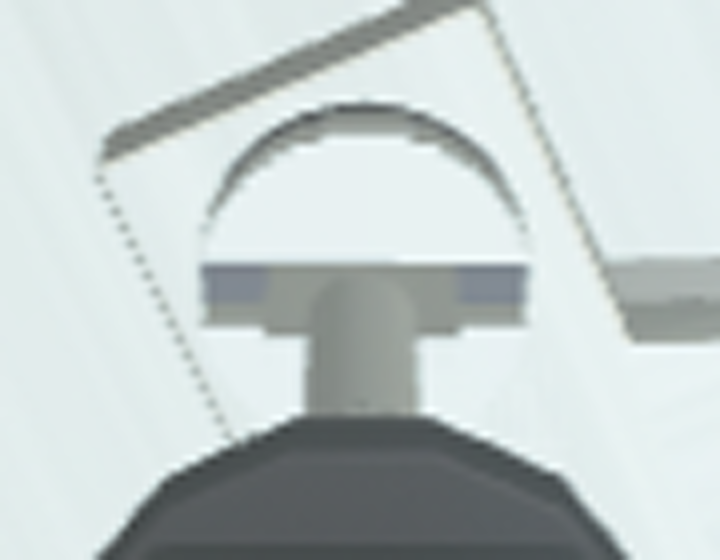

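>>> {"name": "move_arm", "arguments": {
  "deltas": [
    [0,0,0.001,0,0,0,-1],
    [0,0,0.001,0,0,0,-1],
    [0,0,0.001,0,0,0,-1],
    [0,0,0,0,0,0,-1]
  ]
}}

```text
clock: 8.62
position: [0.4664, -0.2094, 0.1338]
ee_rot: [0.165, 0.986, 0.0, 0.0]
ft_force: [-1.3, 1.1, -0.2]
grip_width: 0.269
```

>>> {"name": "move_arm", "arguments": {
  "deltas": [
    [0,0,0.0005,0,0,0,-1],
    [0,0,0,0,0,0,-1]
  ]
}}

```text
clock: 8.88
position: [0.4664, -0.2095, 0.1334]
ee_rot: [0.165, 0.986, 0.0, 0.0]
ft_force: [-0.5, 0.6, -0.4]
grip_width: 0.268
```

>>> {"name": "move_arm", "arguments": {
  "deltas": [
    [0,0,0.0005,0,0,0,-1],
    [0,0,0,0,0,0,-1]
  ]
}}

```text
clock: 9.12
position: [0.4665, -0.2095, 0.1329]
ee_rot: [0.165, 0.986, 0.0, 0.0]
ft_force: [-0.7, 0.7, 2.9]
grip_width: 0.276
```

>>> {"name": "move_arm", "arguments": {
  "deltas": [
    [0,0,0.0005,0,0,0,-1],
    [0,0,0,0,0,0,-1]
  ]
}}

```text
clock: 9.38
position: [0.4666, -0.2095, 0.1327]
ee_rot: [0.165, 0.986, 0.0, 0.0]
ft_force: [-1.1, 1.3, 6.6]
grip_width: 0.275
```

>>> {"name": "move_arm", "arguments": {
  "deltas": [
    [0,0,0,0,0,3,-1],
    [0,0,0,0,0,3,-1],
    [0,0,0,0,0,0,-1]
  ]
}}

```text
clock: 9.75
position: [0.4668, -0.2096, 0.1327]
ee_rot: [0.217, 0.976, 0.0, 0.001]
ft_force: [-1.2, -0.2, 5.4]
grip_width: 0.272
```

Run:
```python
from h import *
for i in range(3):
  o=manip.get_obs();print(o['clock'],o['position'],yaw(o),o['ft_force'],o['torque'])
```

```text
9.75 [ 0.46683953 -0.20960048  0.1327461 ] 64.95548863878795 [-1.15151998 -0.1522464   5.41833832] [0.09169574 0.19624972 0.07186821]
9.75 [ 0.46683953 -0.20960048  0.1327461 ] 64.95548863878795 [-1.15151998 -0.1522464   5.41833832] [0.09169574 0.19624972 0.07186821]
9.75 [ 0.46683953 -0.20960048  0.1327461 ] 64.95548863878795 [-1.15151998 -0.1522464   5.41833832] [0.09169574 0.19624972 0.07186821]
```

>>> {"name": "move_arm", "arguments": {
  "deltas": [
    [0,0,0,0,0,4,-1],
    [0,0,0,0,0,4,-1],
    [0,0,0,0,0,4,-1],
    [0,0,0,0,0,4,-1],
    [0,0,0,0,0,4,-1],
    [0,0,0,0,0,0,-1]
  ]
}}

```text
clock: 10.5
position: [0.4669, -0.2096, 0.1327]
ee_rot: [0.383, 0.924, 0.0, 0.001]
ft_force: [0.1, 0.8, 5.5]
grip_width: 0.278
```

Run:
```python
from h import *
o,im,d=snap('wrist','w6');print(o['position'],yaw(o),o['ft_force'],o['torque'],o['joint_pos'])
u=proj('wrist',[.4667,-.2095,.05],o).astype(int);print(u)
zoom('w6',u[0]-45,u[1]-35,u[0]+45,u[1]+35,8,'z6')
```

```text
[ 0.46690864 -0.20955383  0.13270747] 45.0062505297039 [0.12655054 0.82813711 5.48503496] [0.07837076 0.09574311 0.02722719] [-0.33045876  0.18889011  0.73670976  1.9135876  -0.14302834  1.09039743
  1.24914264]
[312 251]
```

View pics/z6.png

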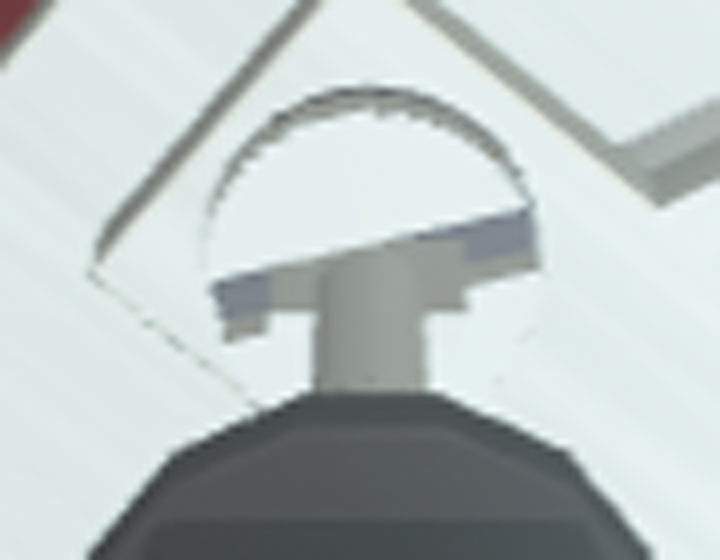

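Run:
```python
from h import *
import pickle
o=pickle.load(open('pics/w6.pkl','rb'))
f=lambda u,v:(267+u/8-.44,216+v/8-.44)
for a,b in (((213,286),(530,208)),((265,330),(540,265))):
  e=ray('wrist',f(*b),.049,o)-ray('wrist',f(*a),.049,o);print(np.degrees(np.arctan2(e[1],e[0])),np.linalg.norm(e))
```

```text
59.65599577427982 0.02399023204762092
59.18399298097266 0.020860922568064457
```

>>> {"name": "move_arm", "arguments": {
  "deltas": [
    [0,0,0,0,0,6,-1],
    [0,0,0,0,0,6,-1],
    [0,0,0,0,0,6,-1],
    [0,0,0,0,0,6,-1],
    [0,0,0,0,0,6,-1],
    [0,0,0,0,0,0,-1]
  ]
}}

```text
clock: 11.3
position: [0.467, -0.2095, 0.1327]
ee_rot: [0.609, 0.793, 0.0, 0.001]
ft_force: [0.8, -0.1, 5.1]
grip_width: 0.272
```

>>> {"name": "move_arm", "arguments": {
  "deltas": [
    [0,0,0,0,0,6,-1],
    [0,0,0,0,0,6,-1],
    [0,0,0,0,0,6,-1],
    [0,0,0,0,0,6,-1],
    [0,0,0,0,0,6,-1],
    [0,0,0,0,0,6,-1],
    [0,0,0,0,0,0,-1]
  ]
}}

```text
clock: 12.18
position: [0.4671, -0.2096, 0.1328]
ee_rot: [0.824, 0.566, 0.0, 0.001]
ft_force: [-0.2, 0.0, 5.6]
grip_width: 0.275
```

Run:
```python
from h import *
o,im,d=snap('wrist','w7');print(o['position'],yaw(o),o['ft_force'],o['torque'],o['joint_pos'])
u=proj('wrist',[.4667,-.2095,.05],o).astype(int);print(u)
zoom('w7',u[0]-45,u[1]-35,u[0]+45,u[1]+35,8,'z7')
```

```text
[ 0.46708658 -0.20958554  0.13275358] -21.002811949034662 [-1.99081589e-01  1.03710601e-03  5.57694008e+00] [ 0.00429273 -0.03364837  0.00422156] [-0.46845241  0.21610333  0.90021685  1.91842531 -0.19050581  1.09355219
  0.14180286]
[313 251]
```

View pics/z7.png

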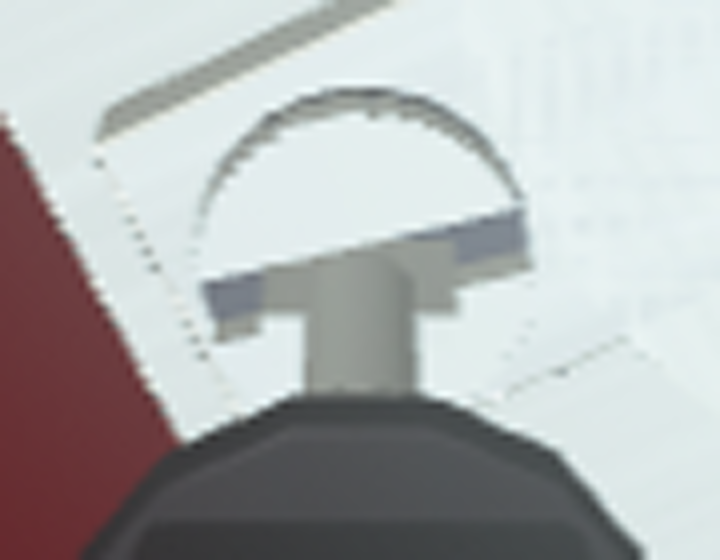

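>>> {"name": "move_arm", "arguments": {
  "deltas": [
    [0,0,0,0,0,5,-1],
    [0,0,0,0,0,5,-1],
    [0,0,0,0,0,3,-1],
    [0,0,0,0,0,0,-1],
    [0,0,0,0,0,0,-1]
  ]
}}

```text
clock: 12.85
position: [0.4671, -0.2096, 0.1328]
ee_rot: [0.883, 0.47, 0.001, 0.001]
ft_force: [-0.1, -0.1, 4.9]
grip_width: 0.276
```

Run:
```python
from h import *
o,im,d=snap('wrist','w8');print(o['position'],yaw(o),o['ft_force'],o['torque'])
u=proj('wrist',[.4667,-.2095,.05],o).astype(int);print(u)
zoom('w8',u[0]-45,u[1]-35,u[0]+45,u[1]+35,8,'z8')
```

```text
[ 0.4670774  -0.20961671  0.13275079] -33.914941270615785 [-0.05772947 -0.11077307  4.90367464] [-0.01274708 -0.02370122  0.02320472]
[313 251]
```

View pics/z8.png

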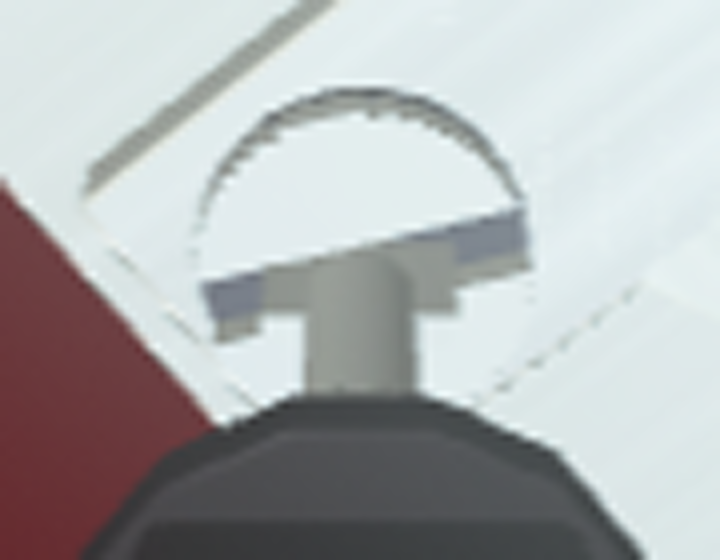

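>>> {"name": "move_arm", "arguments": {
  "deltas": [
    [0,0,0,0,0,-4,-1],
    [0,0,0,0,0,-4,-1],
    [0,0,0,0,0,-1,-1],
    [0,0,0,0,0,0,-1],
    [0,0,-0.003,0,0,0,-1],
    [0,0,-0.005,0,0,0,-1],
    [0,0,-0.012,0,0,0,-1],
    [0,0,-0.02,0,0,0,-1],
    [0,0,0,0,0,0,-1]
  ]
}}

```text
clock: 14.02
position: [0.4672, -0.2097, 0.1737]
ee_rot: [0.843, 0.537, 0.001, 0.001]
ft_force: [-0.6, -0.6, -2.3]
grip_width: 0.275
```

Run:
```python
from h import *
o,im,d=snap('wrist','w9');print(o['position'],yaw(o),o['ft_force'],o['torque'])
u=proj('wrist',[.4667,-.2095,.05],o).astype(int);print(u)
zoom('w9',u[0]-45,u[1]-25,u[0]+45,u[1]+45,8,'z9')
```

```text
[ 0.46724006 -0.20969755  0.17372894] -24.98769415325951 [-0.59804354 -0.58313845 -2.31437099] [ 0.00617236  0.00116306 -0.01269996]
[312 230]
```

View pics/z9.png

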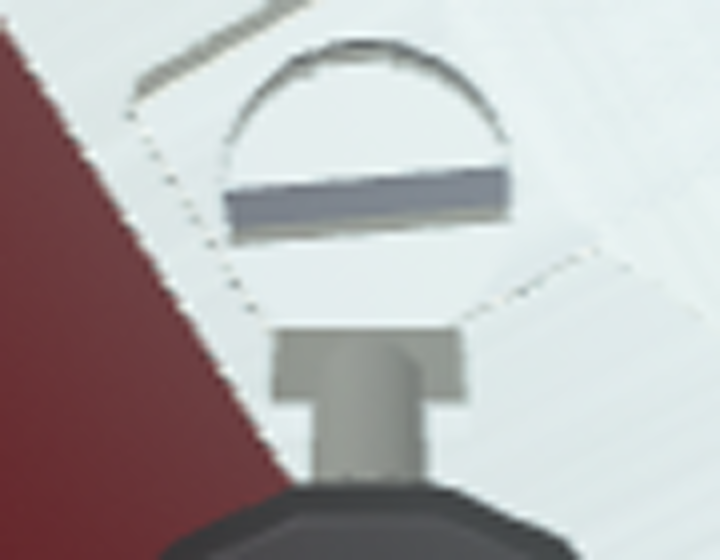

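Run:
```python
from h import *
import pickle
o=pickle.load(open('pics/w9.pkl','rb'))
f=lambda u,v:(267+u/8-.44,205+v/8-.44)
for a,b in (((222,192),(502,168)),((233,242),(508,215))):
  e=ray('wrist',f(*b),.05,o)-ray('wrist',f(*a),.05,o);print(np.degrees(np.arctan2(e[1],e[0])),np.linalg.norm(e))
plan([.491,.1606,.228],25.6,8)
```

```text
-19.883693614515664 0.02383921597239194
-19.117809341682257 0.023557736775085266
[np.float64(0.0432), np.float64(-0.0168), np.float64(-0.0069), np.float64(0.01), np.float64(-0.0), np.float64(-6.32)]
[np.float64(0.0448), np.float64(-0.0119), np.float64(-0.0069), np.float64(0.01), np.float64(-0.0), np.float64(-6.32)]
[np.float64(0.0458), np.float64(-0.0069), np.float64(-0.0069), np.float64(0.01), np.float64(-0.0), np.float64(-6.32)]
[np.float64(0.0463), np.float64(-0.0018), np.float64(-0.0069), np.float64(0.01), np.float64(-0.0), np.float64(-6.32)]
[np.float64(0.0462), np.float64(0.0033), np.float64(-0.0069), np.float64(0.01), np.float64(-0.0), np.float64(-6.32)]
[np.float64(0.0456), np.float64(0.0084), np.float64(-0.0069), np.float64(0.01), np.float64(-0.0), np.float64(-6.32)]
[np.float64(0.0444), np.float64(0.0133), np.float64(-0.0069), np.float64(0.01), np.float64(-0.0), np.float64(-6.32)]
[np.float64(0.0427), np.float64(0.0181), np.float64(-0.0069), np.float64(0.01), np.float64(-0.0), np.float64(-6.32)]
```

>>> {"name": "move_arm", "arguments": {
  "deltas": [
    [0.043,-0.017,-0.02,0,0,-6.3,-1],
    [0.045,-0.012,-0.02,0,0,-6.3,-1],
    [0.046,-0.007,-0.014,0,0,-6.3,-1],
    [0.046,-0.002,0,0,0,-6.3,-1],
    [0.046,0.003,0,0,0,-6.3,-1],
    [0.046,0.008,0,0,0,-6.3,-1],
    [0.044,0.013,0,0,0,-6.3,-1],
    [0.043,0.018,0,0,0,-6.4,-1],
    [0,0,0,0,0,0,-1],
    [0,0,0,0,0,0,-1]
  ]
}}

```text
clock: 15.32
position: [0.4894, 0.1598, 0.2255]
ee_rot: [0.534, 0.845, -0.001, -0.0]
ft_force: [-0.5, -0.7, -1.5]
grip_width: 0.275
```

Run:
```python
from h import *
o,im,d=snap('wrist','w10');print(o['position'],yaw(o),o['ft_force'],o['torque'],o['joint_pos'])
plan([.4912,.1606,.20],25.6,2)
```

```text
[0.4893847  0.15977714 0.22554016] 25.446196877367047 [-0.50374806 -0.67270217 -1.47672184] [-0.00971454 -0.03047318 -0.00201404] [-0.94698332  0.08618959  0.57925006  1.78353696 -0.04843494  1.28750191
  0.08829448]
[np.float64(0.0002), np.float64(0.001), np.float64(0.0129), np.float64(-0.02), np.float64(0.01), np.float64(-0.11)]
[np.float64(0.0002), np.float64(0.001), np.float64(0.0129), np.float64(-0.02), np.float64(0.01), np.float64(-0.11)]
```

View pics/w10.png

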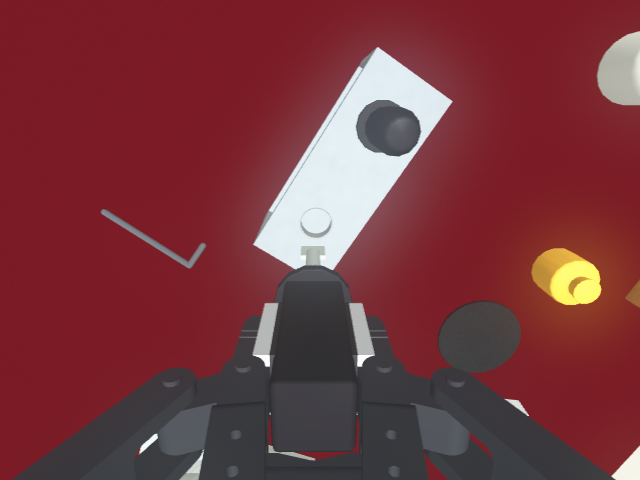

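Run:
```python
from h import *
import pickle
o=pickle.load(open('pics/w10.pkl','rb'))
zoom('w10',285,195,350,270,8,'z10')
print(ray('wrist',(316,221.5),.085,o))
```

```text
[0.49040621 0.16210184 0.085     ]
```

View pics/z10.png

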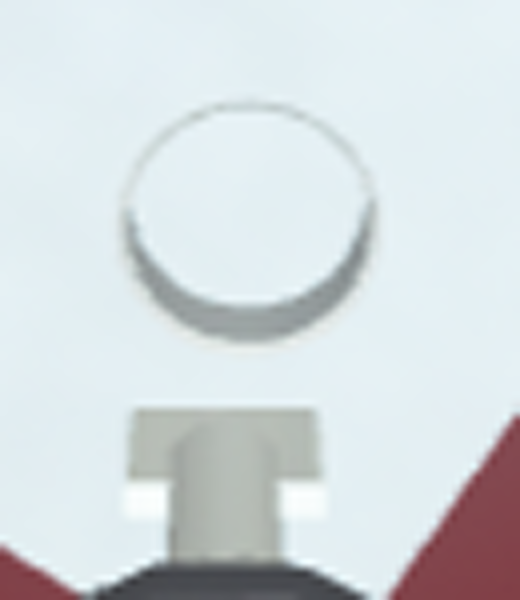

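>>> {"name": "move_arm", "arguments": {
  "deltas": [
    [0.0002,0.001,0.012,0,0,-0.1,-1],
    [0.0002,0.001,0.012,0,0,-0.1,-1],
    [0,0,0,0,0,0,-1],
    [0,0,0,0,0,0,-1]
  ]
}}

```text
clock: 15.88
position: [0.4913, 0.1616, 0.2023]
ee_rot: [0.532, 0.847, 0.0, -0.0]
ft_force: [0.4, -0.6, -0.8]
grip_width: 0.273
```

>>> {"name": "move_arm", "arguments": {
  "deltas": [
    [0,0,0.012,0,0,0,-1],
    [0,0,0.012,0,0,0,-1],
    [0,0,0.012,0,0,0,-1],
    [0,0,0.012,0,0,0,-1],
    [0,0,0,0,0,0,-1]
  ]
}}

```text
clock: 16.5
position: [0.4906, 0.1615, 0.1532]
ee_rot: [0.532, 0.847, -0.001, -0.0]
ft_force: [-0.0, -0.2, -1.9]
grip_width: 0.27
```

>>> {"name": "move_arm", "arguments": {
  "deltas": [
    [0,0,0.012,0,0,0,-1],
    [0,0,0.012,0,0,0,-1],
    [0,0,0.012,0,0,0,-1],
    [0,0,0.005,0,0,0,-1],
    [0,0,0,0,0,0,-1]
  ]
}}

```text
clock: 17.12
position: [0.4911, 0.1616, 0.1129]
ee_rot: [0.532, 0.847, -0.0, -0.0]
ft_force: [0.2, -0.0, -1.2]
grip_width: 0.27
```

>>> {"name": "move_arm", "arguments": {
  "deltas": [
    [0,0,0.003,0,0,0,-1],
    [0,0,0.003,0,0,0,-1],
    [0,0,0.001,0,0,0,-1],
    [0,0,0,0,0,0,-1]
  ]
}}

```text
clock: 17.62
position: [0.4912, 0.1617, 0.1063]
ee_rot: [0.532, 0.847, 0.0, -0.0]
ft_force: [0.2, -0.8, -2.7]
grip_width: 0.273
```

>>> {"name": "move_arm", "arguments": {
  "deltas": [
    [0,0,0.0005,0,0,0,-1],
    [0,0,0,0,0,0,-1]
  ]
}}

```text
clock: 17.88
position: [0.4913, 0.1618, 0.106]
ee_rot: [0.532, 0.847, 0.0, 0.0]
ft_force: [-1.2, 0.3, 0.2]
grip_width: 0.272
```

Contact with the rack begins; settle a hair more and release.

>>> {"name": "move_arm", "arguments": {
  "deltas": [
    [0,0,0.0005,0,0,0,-1],
    [0,0,0,0,0,0,-1]
  ]
}}

```text
clock: 18.12
position: [0.4913, 0.1618, 0.1059]
ee_rot: [0.532, 0.847, 0.0, -0.0]
ft_force: [-4.3, -1.6, 7.2]
grip_width: 0.27
```

>>> {"name": "move_arm", "arguments": {
  "deltas": [
    [0,0,0,0,0,0,0],
    [0,0,0,0,0,0,0.5],
    [0,0,0,0,0,0,1],
    [0,0,0,0,0,0,1],
    [0,0,0,0,0,0,1],
    [0,0,0,0,0,0,1],
    [0,0,0,0,0,0,1]
  ]
}}

```text
clock: 19.0
position: [0.4912, 0.1617, 0.1053]
ee_rot: [0.532, 0.847, 0.0, -0.0]
ft_force: [-0.1, 0.2, 0.7]
grip_width: 1.0
```

>>> {"name": "move_arm", "arguments": {
  "deltas": [
    [0,0,-0.01,0,0,0,1],
    [0,0,-0.02,0,0,0,1],
    [0,0,-0.03,0,0,0,1],
    [0,0,-0.03,0,0,0,1],
    [0,0,-0.03,0,0,0,1],
    [0,0,-0.03,0,0,0,1],
    [0,0,0,0,0,0,1],
    [0,0,0,0,0,0,1]
  ]
}}

```text
clock: 20.0
position: [0.491, 0.1617, 0.2552]
ee_rot: [0.532, 0.847, 0.0, -0.0]
ft_force: [-0.7, 0.1, -1.3]
grip_width: 1.001
```

Run:
```python
from h import *
o,im,d=snap('wrist','w11');print(o['position'],yaw(o),o['ft_force'])
snap('scene','c11');snap('side','s11')
im=np.hstack([cv2.resize(cv2.imread('pics/c11.png')[115:215,295:395],None,fx=4,fy=4),cv2.resize(cv2.imread('pics/s11.png')[160:260,240:340],None,fx=4,fy=4)])
cv2.imwrite('pics/z11.png',im)
```

```text
[0.49102832 0.16166551 0.25517491] 25.69926252786513 [-0.68305014  0.08697017 -1.26798261]
```

View pics/z11.png

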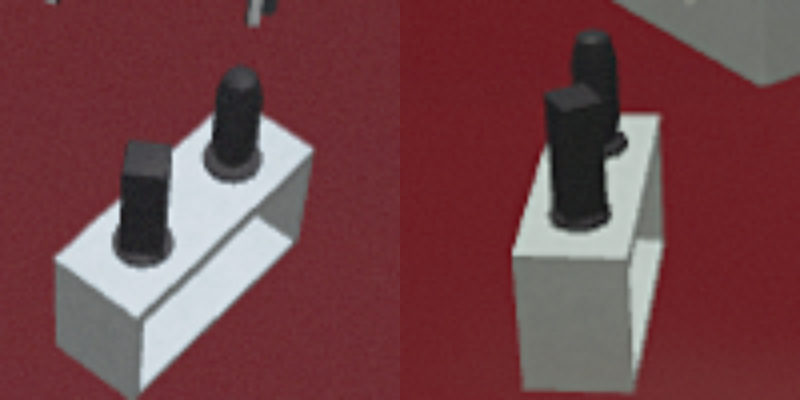

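View pics/c11.png

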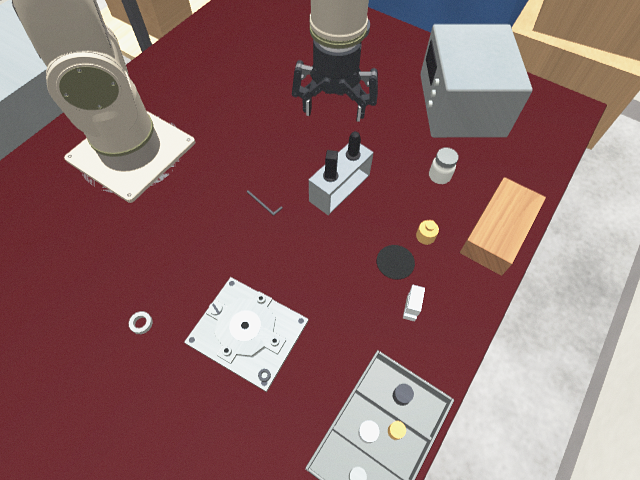

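View pics/w11.png

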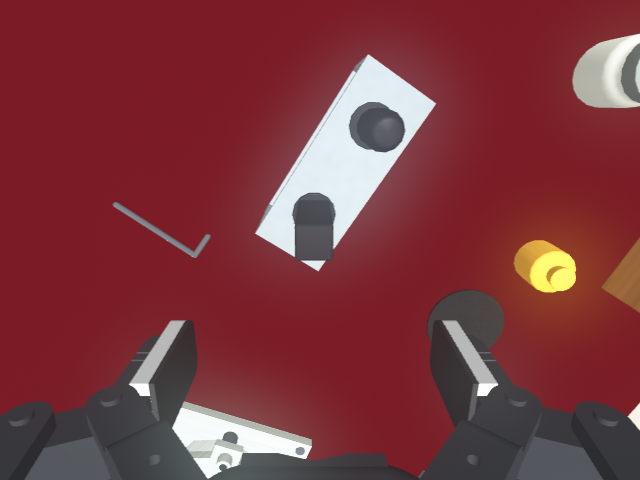

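```bash
python3 -c "
from workcell import manip;print(manip.hand_in())"
```

```text
the job is handed in; nothing more can be done
None
```

I locked the clamp: the slotted fastener is turned clockwise about a quarter turn, and the screwdriver is back upright in its own hole. I handed the job in at about 20 s of the 72 s allowed.

- **Seating:** The blade entered the slot and met its floor about 5 mm below the head's upper face. I read about 7 N of pressing force after allowing for the sensor's resting offset, and saw no reading above about 8 N.
- **Turn:** The slot stood at about 71° before and about −19.5° after, measured from the wrist pictures once the blade was out. That is about 90.5° clockwise. The blade lagged the slot by about 14°, where the slot's play alone should give about 11°. The blade was still square to the gripper afterwards, so I saw no slip.
- **Return:** After release, the side, scene and wrist pictures show the screwdriver hanging upright with its guard on the rack.
- **Other items:** The nut driver and the bystanders look unmoved by eye in the last scene picture. I did not measure their positions. The gripper is open and clear, about 15 cm above where it let go.

The first rough readings of the head's position from the scene and side pictures differed from the wrist camera's by about 3 to 5 mm. I used the wrist camera's reading, and the blade went in without catching.

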